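# Register a battery pack against the flip stop of its jig

## Robot

A 6-joint arm with a two-finger parallel gripper is mounted at the origin on the work surface. World frame = base frame: x ahead of the robot, y to its left, z up, the work surface at z = 0. Lengths are in mm, angles in rad, forces in N, time in s.
With the tool pointing down it reaches from about 275 to 750 mm from the base axis. Payload 10.2 kg.
Tool frame: the origin (TCP) lies midway between the tips of the shut fingers; the grasp point (between the pads) lies 19 mm behind it (ctrl.grasp_offset is the distance from the TCP to the grasp point, in mm); z points along the fingers, y is the line along which they close (so a half turn about z gives the same grasp; the last joint's range is limited). The gripper opens to 85 mm and grips with 20 to 120 N. Pads are 22 mm wide; open, the fingers measure 114 mm over their backs; the gripper's body (76 mm by 85 mm) begins 54 mm behind the grasp point. The pads swing forward as they close: fully open they stand 13 mm farther back than shut.
Start: joints at [0.965, 0.313, 1.498, -0, 1.331, -0.223], TCP at [196.111, 487.003, 231.294] pointing down, gripper open.
Joint ranges: [-2.94, 2.94], [-0.97, 2.17], [0.19, 2.56], [-1.23, 4.37], [0.02, 3.11], [-2.88, 2.88]. Speed limits (rad/s): [2.39, 2.39, 3.01, 3.14, 3.14, 3.14].

## Interface

Orientations are given as a unit quaternion [w, x, y, z].
In Python, from rig import ctrl, viewer, models gives the robot as it stands. The module is installed in compiled form; this text tells all that it offers.
- The arm moves only by the shell command python3 -m pendant 'ROWS' [OPENING] [FORCE]. ROWS is text: rows parted by semicolons, each of 4 numbers parted by spaces: the shift along the tool's x, y, z in m, then the turn about the tool's z in rad. In form: x y z yaw; .... A call has 1 to 10 rows; each row shifts and turns the commanded pose from where the row before left it, along the tool's axes as they then stand; what a row does not reach is not made up. A row lasts 1/8 s, in which the tool goes at most 62.5 mm and 10.7 degrees, less where a joint would pass 70% of its speed; a pose out of reach is approached as far as the arm can. A call is refused whole if a number of a shift passes 0.0625 or a number of a turn 0.188, either way. A call with a gripper value outside its range is refused whole. OPENING is the opening, from 0 (shut) to 1 (fully open), set as the call begins (- or left out, the last holds). The fingers move at their own pace and stop on an object; FORCE is the grip in N (left out, the last holds). Time passes only in rows, so rows that do not move let the fingers close. It gives the time, the measured TCP pose, the force, the opening and the grip force at its end, in the units of the state.
- ctrl.sense(): the state, without advancing time (a new reading comes with each control period).
- viewer.capture(name): name is "side" or "top"; returns a dict with "color" (420x560x3 uint8, red, green, blue), "vertical_fov" (degrees; the focal length in pixels is half the picture's height over the tangent of half this angle, whatever the lens; pixels are square), "cx", "cy" (the principal point, pixels), "pose" (4x4, takes a point from camera to world coordinates). Camera axes: x right, y down, z forward; pixel columns grow to the right and rows downward; lengths in mm; the calibration is good to about 2 mm. A picture is of the moment at which its call begins. There is no depth.
- ctrl.finish_job(): hands the job in; it is judged then, once.
Trained networks look in the newest picture that a camera, given by its name, has taken for a name from the list of things; names that differ only in an ending like _2 or _b are one class to them, and where a whole thing is asked for, a point or a joint stands for the part that bears it (a point fixed in the world has none). Each returns a list of dicts, best first, with "p" (0 to 1); they miss things now and then, are a little off and sometimes report something else, mostly with a low value. They report only what shows in the picture. A call takes as long as a camera call. They do not tell look-alikes from the thing itself.
- models.boxes_of(camera, query): "at" ([x, y, z] in mm, in world coordinates, good to about 4 mm: the middle of the surface that is visible of it).
The state is a dict: "time_s": time; "joints": joint angles; "dq": joint speeds; "tau": joint torques, N m; "eef_pos": TCP position; "ee_rot": TCP orientation; "force": force on the tool from outside, world axes, zero at the start; "wrist_torque": the same for the moment, N m; "grip_width": opening from 0.0 (shut) to 1.0 (fully open); "grip_force": force on a finger pad.
Only numpy, scipy, OpenCV 4.12 (cv2) and the standard library are available. Lean on these libraries where they do the work, as an engineer would, in place of code of your own. Each camera call takes 0.05 s, during which the arm holds its last target. There are 200 camera calls.

## Task

On the aluminium battery jig, flip the hinged steel stop blade down until it lies flat across the channel, then push the battery pack along the channel, without lifting it out, until it is fully home against the blade with the blade's sprung pin pressed in. Seat it by feel with a firm but gentle press for about a second, some 10 newtons on the blade beyond what it takes to slide the pack (under 4 does not seat it, over 22 harms it), and leave it lying against the blade. Leave everything else on the bench where it is.

Things in the scene. Friction and masses are not known exactly. Their poses are not given: they have to be found in the camera images.
- jig: fixed aluminium jig: plate 360 (x) x 170 (y, -60 to +110) x 8 mm with a channel along its x axis, open at both ends. Origin: on the bench under the channel's centre line, halfway along. The pack is pushed towards jig +x. Channel floor 8 mm above the bench, 69 mm wide between two walls 8 mm thick, tops 28 mm above the bench, x -180 to +180
- stop: fixed dark steel foot (70 x 34 x 14 mm) of the flip stop, on the jig's plate outside the channel at jig y = +62 mm; axes parallel to the jig's. Origin: centre of its underside, 8 mm above the bench. On it an aluminium clevis (36 mm along x, 26 along y, top 62 mm above the bench) carries the hinged steel blade
- stop_hinge (a point): nominal middle of the blade's hinge, 36 mm above the stop's origin; hinge axis along stop x. The blade is 12 mm thick (x), 24 mm wide, and reaches 102 mm from the hinge, 10 mm beyond it the other way. A fine adjustment holds clevis and blade rigidly up to 5 mm to either side along x of this point; that offset is not measured
- stop_pin (a point): nominal place, with the blade down, of the middle of the blade's thickness at its sprung pin, 62 mm from the hinge (same unmeasured +-5 mm along x). The brass pin, 14 mm across, stands 5 mm proud of the blade's -x face, towards the pack, and gives way till flush at 0.4 to 1.6 N; then the hard blade face is met
- flag (a joint): blade angle, rad: 0 = straight up, negative = leaning back away from the channel, 1.571 = fully down on a hard end stop, level across the channel (pointing to stop -y, upper edge 56 mm, lower edge 32 mm above the bench). Starts between -0.3 and 0.3, stays where it is left; about 0.14 N m turns it
- pack: battery pack, a black block with a pale label, 110 mm long (x) x 65 wide (y) x 60 high, 0.48 to 0.78 kg, in the channel with 2 mm play each side, its x along jig x; origin: centre of its underside. Two small brass tabs on top near its +x end. Slides with some 2 to 5 N of friction, at times sticking, which also holds it against the pressed pin when let go
- capacitor_a: bystander: black-sleeved can capacitor, 33 mm across, 36 high, on the jig's plate beside the channel; origin: centre of its underside
- capacitor_b: bystander: the same kind of capacitor, standing on the mat; origin: centre of its underside
- tape: bystander: blue tape roll, 84 mm across, 18 high; origin: centre of its underside
- screwdriver: bystander: screwdriver lying on the mat beyond the jig; origin: centre of its underside
- busbar: bystander: flat aluminium bar 90 x 28 x 4 mm with two screw heads; origin: centre of its underside
- jar: bystander: closed jar, 48 mm across, 50 high; origin: centre of its underside
- spare: bystander: smaller black battery 85 x 50 x 45 mm, off the jig; origin: centre of its underside
There are look-alikes about, which are no part of the job. What is shaped like the pack but pink or purple is not meant.

How it is judged (in metres and radians):
On the way, in this order (a step that is already met when the one before it is completed fails the run):
1. the blade is flipped fully down across the channel (value of joint flag above 1.52 rad), for 0.2 s.
2. the pack is pressed against the lowered blade with more than 4 N for 0.6 s (value of joint flag above 1.52 rad and contact force between pack and stop above 4 N), for 0.6 s.
At the end, for the whole second after the job is handed in: Blade within 0.05 rad of level. Pack at rest (under 10 mm/s), flat on the channel floor (3 mm), within 5 mm and 0.06 rad of the channel's centre line, on the blade's near side, and still pressing the blade's sprung pin with more than 0.4 N (value of joint flag above 1.52 rad and contact force between pack and stop above 0.4 N and z of pack in the frame of jig between 0.005 and 0.011 m and y of pack in the frame of jig between -0.005 and 0.005 m and x of pack in the frame of stop between -0.075 and -0.053 m and angle between the x axis of pack and the x axis of jig, either way round below 0.06 rad and linear speed of pack below 0.01 m/s); the robot touches nothing.
It fails at once if the pack is pressed on the stop with more than 22 N (contact force between pack and stop above 22 N).
It fails at once if the pack is lifted more than 12 mm off the channel floor (z of pack in the frame of jig above 0.02 m).
It fails at once if a bystander (capacitors, tape, screwdriver, busbar, jar or spare battery) is moved more than 20 mm (distance of any of capacitor_a, capacitor_b, tape, screwdriver, busbar, jar, spare from where it was at the start of the episode above 0.02 m).
It also fails if it takes over 67 s, if anything falls off the work surface, if the arm or the gripper's body presses on something with over 40 N, if the wrist force passes 120 N, or if a joint passes its speed limit or range.

## Working session

There is one attempt and no reset: what is moved stays moved. The work goes in short steps, Python scripts to look and compute and a shell command to move; the robot and the scene stay as the last step left them, time stands still between calls to the robot, and variables do not carry over. Pictures are saved under pics/ and viewed, at most 10 in all, crops included, and the job is handed in when it is done.

```bash
mkdir -p pics; python3 - <<'E'
from rig import ctrl, viewer, models
import cv2, numpy as np
s=ctrl.sense();print(s['time_s'],s['eef_pos'],s['ee_rot'],s['force'],s['grip_width'])
for c in("top","side"):
    r=viewer.capture(c);cv2.imwrite(f"pics/{c}0.png",r["color"][:,:,::-1])
    print(c,r["vertical_fov"],r["cx"],r["cy"],np.round(r["pose"],3).tolist())
    for q in("jig","stop","stop_hinge","stop_pin","flag","pack","capacitor_a","tape","spare","jar","screwdriver","busbar"):
        try:print(q,[(np.round(d["at"]).tolist(),round(d["p"],2)) for d in models.boxes_of(c,q)][:4])
        except Exception as e:print(q,e)
E
```

```text
0.0 [195.94591168 486.76863773 230.74117065] [-2.57001255e-04  1.90225065e-01  9.81740289e-01 -6.02905019e-04] [-0.62335236 -0.23617834  0.89953034] 1.003292760363905
top 49.035014948532464 276.8603232267044 203.7406113779792 [[-0.013, -0.996, 0.093, 466.824], [-1.0, 0.012, -0.007, -5.642], [0.006, -0.093, -0.996, 1283.533], [0.0, 0.0, 0.0, 1.0]]
jig [([585.0, -39.0, 10.0], 0.82)]
stop [([531.0, 36.0, 33.0], 0.91)]
stop_hinge [([536.0, 39.0, 28.0], 0.54)]
stop_pin [([534.0, 42.0, 34.0], 0.72)]
flag [([537.0, 36.0, 144.0], 0.55)]
pack [([370.0, 121.0, 61.0], 0.72), ([627.0, -82.0, 68.0], 0.7), ([370.0, -210.0, 59.0], 0.61), ([381.0, -54.0, 63.0], 0.59)]
capacitor_a [([538.0, 40.0, 34.0], 0.5), ([563.0, -150.0, 44.0], 0.45), ([584.0, -40.0, 7.0], 0.24)]
tape [([741.0, 315.0, 19.0], 0.56), ([630.0, -82.0, 68.0], 0.26)]
spare [([532.0, -375.0, 48.0], 0.77), ([782.0, -138.0, 40.0], 0.66)]
jar [([541.0, 339.0, 50.0], 0.64)]
screwdriver [([772.0, 18.0, 24.0], 0.77)]
busbar [([401.0, -332.0, 1.0], 0.81), ([536.0, 40.0, 32.0], 0.57)]
side 43.95320841194148 281.9739431231196 208.24540856454323
[... 179 characters left out ...]
0], 0.72)]
stop [([536.0, 28.0, 60.0], 0.93)]
stop_hinge [([539.0, 28.0, 62.0], 0.94), ([545.0, 328.0, 36.0], 0.46)]
stop_pin [([540.0, 27.0, 65.0], 0.84)]
flag [([544.0, 30.0, 111.0], 0.86)]
pack [([623.0, -106.0, 67.0], 0.92), ([369.0, -230.0, 58.0], 0.88), ([370.0, 88.0, 61.0], 0.87), ([378.0, -74.0, 60.0], 0.79)]
capacitor_a [([561.0, -162.0, 42.0], 0.88), ([780.0, -147.0, 38.0], 0.6), ([740.0, 305.0, 13.0], 0.47)]
tape [([737.0, 305.0, 14.0], 0.64), ([562.0, -160.0, 45.0], 0.24), ([537.0, 26.0, 60.0], 0.22)]
spare [([526.0, -388.0, 43.0], 0.78), ([401.0, -338.0, 2.0], 0.53)]
jar [([544.0, 328.0, 38.0], 0.7)]
screwdriver [([770.0, 10.0, 20.0], 0.67)]
busbar [([401.0, -340.0, 3.0], 0.64)]
```

View pics/top0.png

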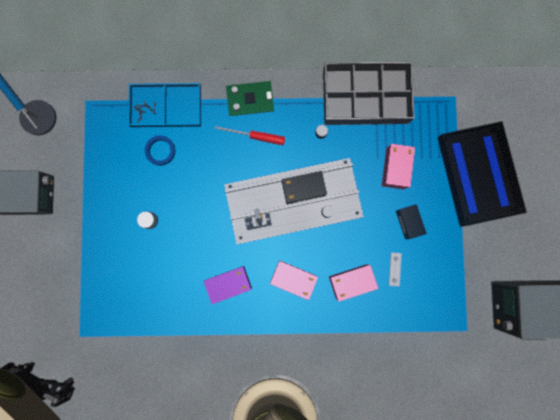

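View pics/side0.png

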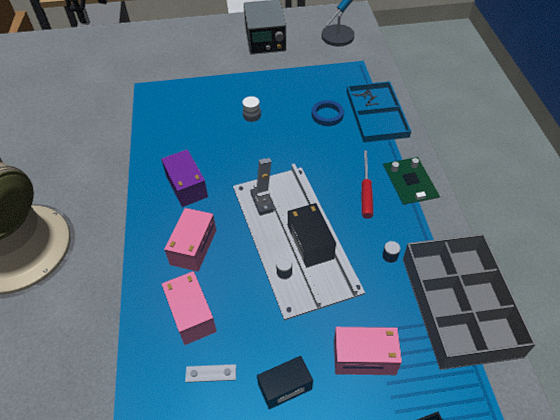

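The top view shows the jig at px (295,200), with the black pack at (303,187) in the channel and its tabs to the left. The stop is at (257,220), so jig +x points image-left, which is world +y. The side view shows the blade upright at (264,180); the pink and purple blocks are decoys. Next, an enlarged crop to get the jig pose.

```bash
python3 - <<'E'
import cv2
a=cv2.imread("pics/top0.png")[150:250,215:375];cv2.imwrite("pics/topc.png",cv2.resize(a,(800,500),interpolation=cv2.INTER_CUBIC))
a=cv2.imread("pics/side0.png")[145:325,225:375];cv2.imwrite("pics/sidec.png",cv2.resize(a,(500,600),interpolation=cv2.INTER_CUBIC))
E
```

```text
(no output)
```

View pics/topc.png

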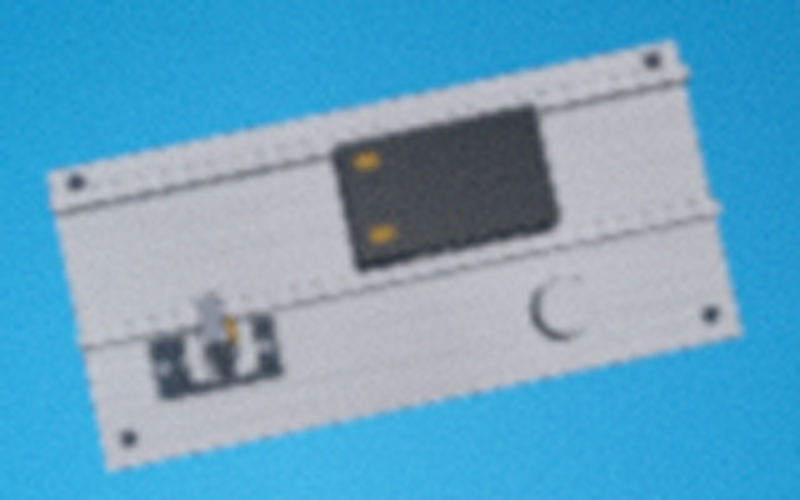

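View pics/sidec.png

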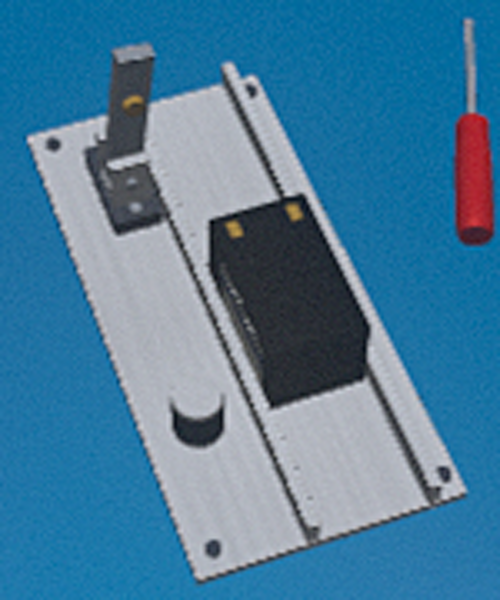

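```bash
cat > h.py <<'E'
from rig import viewer
import numpy as np
def cams():
    return {c:viewer.capture(c) for c in("top","side")}
def toz(r,uv,z):
    f=210/np.tan(np.radians(r["vertical_fov"]/2));P=np.array(r["pose"])
    d=P[:3,:3]@[(uv[0]-r["cx"])/f,(uv[1]-r["cy"])/f,1];return P[:3,3]+d*(z-P[2,3])/d[2]
E
python3 - <<'E'
from h import *
C=cams()
T=lambda u,v,z:toz(C["top"],(215+u/5,150+v/5),z)[:2]
S=lambda u,v,z:toz(C["side"],(225+u*.3,145+v*.3),z)[:2]
J=np.array([[180,110],[180,-60],[-180,-60],[-180,110]])
def fit(W):
    W=np.array(W);a=J-J.mean(0);b=W-W.mean(0);H=a.T@b;th=np.arctan2(H[0,1]-H[1,0],H[0,0]+H[1,1])
    R=np.array([[np.cos(th),-np.sin(th)],[np.sin(th),np.cos(th)]]);t=W.mean(0)-R@J.mean(0)
    print("th",th,"org",t.round(1),"res",(J@R.T+t-W).round(1).tolist());return th,R,t
a=fit([T(108,470,8),T(48,172,8),T(673,40,8),T(742,333,8)])
b=fit([S(28,133,8),S(252,75,8),S(465,492,8),S(197,580,8)])
th=(a[0]+b[0])/2;t=(a[2]+b[2])/2
R=np.array([[np.cos(th),-np.sin(th)],[np.sin(th),np.cos(th)]]);print(th,t)
f=lambda p:((p-t)@R).round(1)
for n,p in dict(packT=[T(335,148,68),T(535,105,68),T(558,222,68),T(360,268,68)],packS=[S(210,217,68),S(302,197,68),S(368,328,68)],
 footT=[T(148,345,22),T(160,400,22),T(285,375,22),T(272,315,22)],footS=[S(88,150,22),S(120,233,22),S(162,212,22)],
 bladeT=[T(210,300,145)],bladeS=[S(113,52,145),S(155,45,145)],cap=[T(558,310,36),S(197,410,44)]).items():
    print(n,[f(q).tolist() for q in p])
print(R.tolist())
E
```

```text
th 1.7695769934976027 org [618.9 -56.9] res [[-0.3, 0.1], [0.2, 1.0], [0.7, -0.6], [-0.5, -0.4]]
th 1.7659408621949697 org [619.1 -55. ] res [[-1.4, -1.5], [1.8, 0.8], [0.4, 0.2], [-0.8, 0.6]]
1.7677589278462862 [619.02306476 -55.94515108]
packT [[21.5, -30.6], [-87.8, -31.1], [-86.1, 32.8], [22.0, 34.9]]
packS [[23.8, 28.6], [19.1, -31.5], [-87.6, -31.7]]
footT [[142.5, 48.3], [142.2, 79.2], [72.4, 80.0], [72.6, 46.3]]
footS [[141.3, 75.5], [65.6, 76.8], [72.9, 45.2]]
bladeT [[101.8, 41.7]]
bladeS [[109.1, 61.2], [105.8, 34.9]]
cap [[-80.0, 77.0], [-92.8, 78.4]]
[[-0.19569156573896698, -0.9806654939879508], [0.9806654939879508, -0.19569156573896698]]
```

```bash
python3 -m pendant '0 0 0 -0.145;0 0 0 -0.145;0 0 0 -0.145;0 0 0 -0.145;-0.04 -0.05 0 0;-0.04 -0.05 0 0;-0.04 -0.05 0 0;-0.04 -0.05 0 0;-0.013 -0.05 0 0;0 -0.05 0 0' 0
cat >> h.py <<'E'
from rig import ctrl
t=np.array([619.02,-55.95]);th=1.76776;R=np.array([[np.cos(th),-np.sin(th)],[np.sin(th),np.cos(th)]])
def st():
    s=ctrl.sense();p=s["eef_pos"];j=(np.array(p[:2])-t)@R
    from scipy.spatial.transform import Rotation as Q
    M=Q.from_quat(np.roll(s["ee_rot"],-1)).as_matrix()
    F=np.array(s["force"]);fj=F[:2]@R
    print("t",round(s["time_s"],2),"jig",j.round(1),"z",round(p[2],1),"F jig",fj.round(1),round(F[2],1),"tool y ang-th",round(np.arctan2(M[1,1],M[0,1])-th,4),"tz",M[:,2].round(3),s["grip_width"])
if __name__=="__main__":st()
E
python3 h.py
```

```text
time_s: 2.65
eef_pos: [420.8, 228.9, 231.1]
ee_rot: [-0.0, -0.098, 0.995, -0.0]
force: [0.4, 0.4, -0.7]
grip_width: 0.002
grip_force: 0.0
t 2.65 jig [318.1 138.7] z 231.1 F jig [ 0.3 -0.5] -0.7 tool y ang-th -0.0004 tz [ 0. -0. -1.] 0.001760149293787901
```

```bash
python3 -m pendant '0 -0.05 0 0;0 -0.05 0 0;0 -0.05 0 0;0 -0.05 0.03 0;0 -0.011 0.03 0;0 0 0.03 0;0 0 0.026 0;-0.02 0 0 0;0 0 0 0' >/dev/null; python3 h.py; python3 - <<'E'
from h import *; import cv2
C=cams(); a=C["side"]["color"][100:325,200:400,::-1];cv2.imwrite("pics/s1.png",cv2.resize(a,(533,600)))
E
```

```text
t 3.77 jig [109.  118.6] z 115.2 F jig [0.3 0.2] 0.5 tool y ang-th 0.0006 tz [ 0. -0. -1.] -0.0017124787399718678
```

View pics/s1.png

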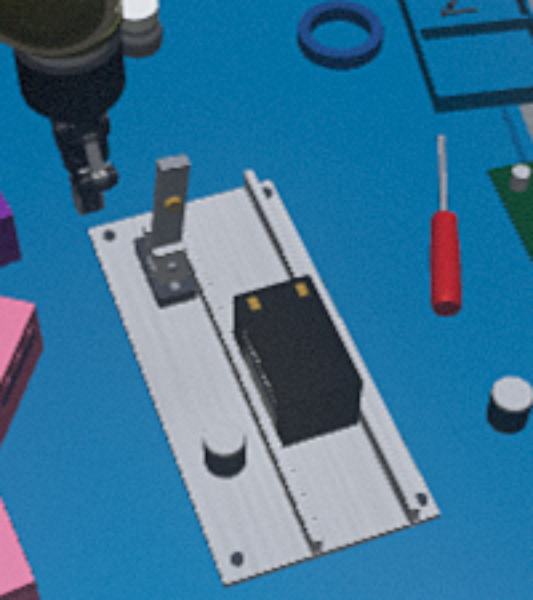

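The fingers (90,195) hang outside the upright blade (170,200), in line with it. Sweeping it over now.

```bash
python3 -m pendant '-0.012 0 0 0;-0.012 0 0 0;-0.012 0 0 0;-0.012 0 0 0;-0.01 0 0 0;-0.01 0 0 0' >/dev/null; python3 h.py;python3 -m pendant '-0.01 0 0 0;-0.01 0 0 0;-0.01 0 0 0;-0.01 0 0 0;-0.01 0 0 0' >/dev/null; python3 h.py
```

```text
t 4.62 jig [109.2  50.8] z 115.0 F jig [0.1 2.3] 0.1 tool y ang-th 0.0003 tz [-0.001  0.    -1.   ] 0.00271738073318789
t 5.25 jig [109.1   0.4] z 115.4 F jig [0.4 1.4] 0.5 tool y ang-th 0.0002 tz [ 0. -0. -1.] 0.0023070062303644496
```

```bash
python3 -m pendant '0 0 0.01 0;0 0 0.01 0;0 0 0.01 0;0 0 0.01 0;0 0 0.01 0;0 0 0.003 0;0 0 0 0' >/dev/null; python3 h.py;python3 -m pendant '0 0 0.002 0;0 0 0.002 0;0 0 0.001 0;0 0 0 0' >/dev/null; python3 h.py
```

```text
t 6.12 jig [109.1   1.4] z 62.0 F jig [ 0.8 -0.4] 0.2 tool y ang-th 0.0003 tz [-0.001  0.    -1.   ] 0.0019142274637629975
t 6.62 jig [109.1   1.2] z 57.3 F jig [0.1 0.8] 0.8 tool y ang-th 0.0003 tz [-0. -0. -1.] -0.0002748072445243053
```

```bash
python3 -m pendant '0 0 0.001 0;0 0 0.001 0;0 0 0 0' >/dev/null; python3 h.py;python3 -m pendant '0 0 0.001 0;0 0 0.001 0;0 0 0 0' >/dev/null; python3 h.py; python3 - <<'E'
from h import *; import cv2
C=cams(); a=C["side"]["color"][100:325,200:400,::-1];cv2.imwrite("pics/s2.png",cv2.resize(a,(533,600)))
E
```

```text
t 7.0 jig [109.   1.] z 55.8 F jig [0.2 1.7] 6.5 tool y ang-th 0.0003 tz [ 0.001 -0.    -1.   ] 0.000651738757378444
t 7.38 jig [109.    0.8] z 55.4 F jig [1.1 5.1] 18.8 tool y ang-th 0.0005 tz [ 0.002 -0.    -1.   ] 0.0007816553902187965
```

View pics/s2.png

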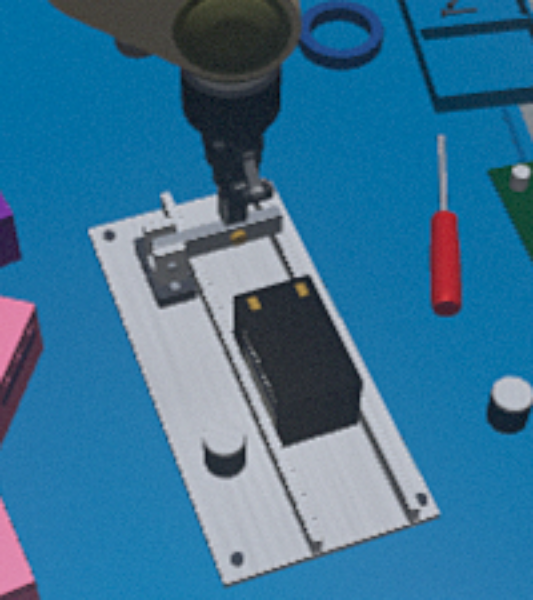

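The blade lies level across the channel (215,232), with the pin facing the pack. Moving behind the pack.

```bash
python3 -m pendant '0 0 -0.02 0;0 0 -0.05 0;0 -0.05 0 0;0 -0.05 0 0;0 -0.05 0 0;0 -0.05 0 0;0 -0.05 0 0;0 0 0 0' >/dev/null; python3 h.py;python3 -m pendant '0 0 0.03 0;0 0 0.03 0;0 0 0.023 0;0 0 0 0' >/dev/null; python3 h.py
```

```text
t 8.47 jig [-144.1    2.2] z 122.3 F jig [ 0.7 -0.1] -0.1 tool y ang-th -0.0037 tz [-0.001 -0.    -1.   ] 0.0007523664777649923
t 8.97 jig [-139.4    1.9] z 38.5 F jig [-0.2 -0.3] 0.7 tool y ang-th 0.001 tz [-0.004  0.002 -1.   ] 0.0017771683807479488
```

```bash
python3 -m pendant '-0.002 0.01 0 0;0 0.01 0 0;0 0.005 0 0;0 0 0 0' >/dev/null; python3 h.py; for i in 1 2 3; do python3 -m pendant '0 0.004 0 0;0 0.004 0 0;0 0 0 0' >/dev/null; python3 h.py; done
```

```text
t 9.47 jig [-115.5   -1.1] z 40.7 F jig [-0.4 -0.1] 0.4 tool y ang-th 0.0009 tz [ 0. -0. -1.] -0.000734378394547762
t 9.85 jig [-107.7   -0.9] z 40.3 F jig [-0.9  0.3] -0.2 tool y ang-th 0.0005 tz [-0.  0. -1.] 0.0012245159774562054
t 10.22 jig [-99.7  -0.9] z 40.3 F jig [-0.4  0.2] -0.3 tool y ang-th 0.0006 tz [-0. -0. -1.] -0.006327655763831434
t 10.6 jig [-91.5  -0.9] z 40.3 F jig [-0.5 -0.1] -0.4 tool y ang-th 0.0005 tz [-0.  0. -1.] 0.0011844015372302992
```

```bash
for i in 1 2 3 4; do python3 -m pendant '0 0.003 0 0;0 0.003 0 0;0 0 0 0' >/dev/null; python3 h.py; done
```

```text
t 10.97 jig [-85.5  -0.9] z 40.3 F jig [-1.4  0.4] -0.7 tool y ang-th 0.0005 tz [-0.  0. -1.] 0.0023850252676715384
t 11.35 jig [-79.5  -0.9] z 40.3 F jig [-0.9 -0.5] 0.4 tool y ang-th 0.0004 tz [-0.  0. -1.] -0.00533420465968492
t 11.72 jig [-73.5  -0.9] z 40.3 F jig [-1.8 -0.1] 0.2 tool y ang-th 0.0005 tz [-0.  0. -1.] 0.0033546757362719853
t 12.1 jig [-67.5  -0.9] z 40.3 F jig [-1.8 -0.3] 0.8 tool y ang-th 0.0005 tz [-0.  0. -1.] 0.003170710788473617
```

```bash
cat > v.py <<'E'
from h import *; from rig import models; import cv2,sys
C=cams(); a=C["side"]["color"][100:325,200:400,::-1];cv2.imwrite(f"pics/{sys.argv[1]}.png",cv2.resize(a,(533,600)))
for c in C:
    print(c,[((np.array(d["at"])[:2]-t)@R).round(1).tolist()+[round(d["p"],2)] for d in models.boxes_of(c,"pack")])
E
python3 v.py s3
```

```text
top [[33.7, -12.1, 0.9], [187.8, 193.0, 0.67], [-102.6, 274.0, 0.62]]
side [[-310.8, -0.2, 0.8], [194.4, 217.6, 0.79], [-122.8, 277.7, 0.7], [-11.8, 22.5, 0.67], [27.0, 240.0, 0.63]]
```

View pics/s3.png

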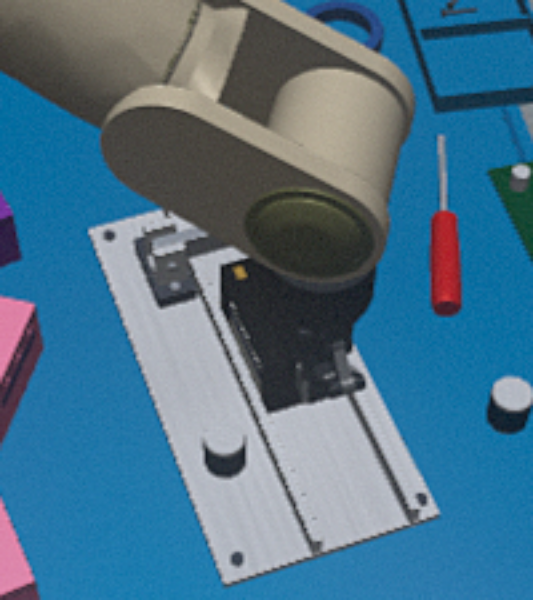

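The pack has moved along: its left tab is at (240,270), against (253,303) before. I'll measure how far.

```bash
python3 - <<'E'
from h import *
r=cams()["side"]
for z,pts in((68,[(253,303),(240,270)]),(8,[(285,445),(268,412)])):
  for u,v in pts: print(((toz(r,(200+u/2.665,100+v/2.667),z)[:2]-t)@R).round(1))
E
```

```text
[10.1 18.1]
[44.8 16.4]
[-84.8  26.4]
[-51.9  28.1]
```

```bash
for i in 1 2 3 4 5; do python3 -m pendant '0 0.002 0 0;0 0.002 0 0;0 0.002 0 0' >/dev/null; python3 h.py; done
```

```text
t 12.78 jig [-61.9  -0.8] z 40.2 F jig [-3.8  0.1] -1.5 tool y ang-th 0.0002 tz [-0. -0. -1.] -0.0013588659477222213
t 13.15 jig [-55.8  -0.9] z 40.3 F jig [-3.3  0.1] -0.5 tool y ang-th 0.0002 tz [-0.  0. -1.] 0.0018211969810254108
t 13.53 jig [-49.8  -0.8] z 40.3 F jig [-2.9 -0.5] -1.3 tool y ang-th 0.0003 tz [-0. -0. -1.] -0.0023603988001328078
t 13.9 jig [-43.8  -0.9] z 40.3 F jig [-3.1  0.1] -1.0 tool y ang-th 0.0003 tz [-0.  0. -1.] -0.0013247315166286181
t 14.28 jig [-37.8  -0.9] z 40.3 F jig [-2.5  0.8] -1.3 tool y ang-th 0.0003 tz [-0.  0. -1.] 0.0029584647080750552
```

Sliding friction is about 3 N. I'll go on more finely.

```bash
for i in 1 2 3 4; do python3 -m pendant '0 0.001 0 0;0 0.001 0 0' >/dev/null; python3 h.py; done
```

```text
t 14.53 jig [-35.9  -0.9] z 40.3 F jig [-2.1  0.1] -1.1 tool y ang-th 0.0002 tz [ 0. -0. -1.] 0.00034035629252719164
t 14.78 jig [-33.9  -0.8] z 40.3 F jig [-3.2 -0.5] -0.8 tool y ang-th 0.0002 tz [-0. -0. -1.] 0.002472240569332218
t 15.03 jig [-31.8  -0.8] z 40.3 F jig [-2.5  0.5] -1.9 tool y ang-th 0.0003 tz [-0. -0. -1.] -0.003139730669715712
t 15.28 jig [-29.9  -0.8] z 40.3 F jig [-2.3  0.6] -1.8 tool y ang-th 0.0002 tz [-0. -0. -1.] 0.003523519059929908
```

```bash
for i in 1 2 3 4; do python3 -m pendant '0 0.0005 0 0;0 0.0005 0 0' >/dev/null; python3 h.py; done
```

```text
t 15.53 jig [-29.   -0.9] z 40.3 F jig [-2.7  0.4] -1.7 tool y ang-th 0.0002 tz [ 0. -0. -1.] 0.0003386476639067086
t 15.78 jig [-28.   -0.9] z 40.3 F jig [-3.9  0.1] -2.4 tool y ang-th 0.0001 tz [ 0. -0. -1.] -0.00031048443270489994
t 16.02 jig [-27.   -0.9] z 40.3 F jig [-4.1 -0.6] -2.2 tool y ang-th 0.0002 tz [ 0. -0. -1.] 0.000905583813364158
t 16.27 jig [-25.9  -0.9] z 40.3 F jig [-4.4 -0. ] -2.1 tool y ang-th 0.0003 tz [ 0. -0. -1.] -0.0032951477267208072
```

```bash
for i in 1 2 3; do python3 -m pendant '0 0.0004 0 0;0 0.0004 0 0' >/dev/null; python3 h.py; done
```

```text
t 16.52 jig [-25.2  -0.9] z 40.3 F jig [-5.1 -0.1] -1.1 tool y ang-th 0.0002 tz [ 0. -0. -1.] -4.329788766384249e-05
t 16.77 jig [-24.6  -0.9] z 40.4 F jig [-5.8  0. ] -1.2 tool y ang-th 0.0003 tz [ 0. -0. -1.] 0.0016498673574133816
t 17.02 jig [-24.4  -1.1] z 40.6 F jig [-9.  -1.4] -1.2 tool y ang-th 0.0001 tz [ 0.001 -0.001 -1.   ] 0.003993385257450443
```

```bash
python3 -m pendant '0 0.0003 0 0;0 0 0 0' >/dev/null; python3 h.py; python3 -m pendant '0 0.0002 0 0;0 0 0 0' >/dev/null; python3 h.py
```

```text
t 17.27 jig [-24.4  -1.1] z 40.6 F jig [-10.   -0.6] -2.2 tool y ang-th 0.0 tz [ 0.002 -0.002 -1.   ] 0.000348859700708618
t 17.52 jig [-24.4  -1.2] z 40.7 F jig [-10.2  -0.8] -2.5 tool y ang-th -0.0001 tz [ 0.002 -0.002 -1.   ] -0.0006847501242427952
```

```bash
python3 -m pendant '0 0.0005 0 0;0 0 0 0' >/dev/null; python3 h.py; python3 -m pendant '0 0.0002 0 0;0 0 0 0' >/dev/null; python3 h.py
```

```text
t 17.77 jig [-24.3  -1.2] z 40.8 F jig [-12.6  -1.1] -1.0 tool y ang-th -0.0001 tz [ 0.002 -0.003 -1.   ] -0.002027649935928379
t 18.02 jig [-24.3  -1.3] z 40.9 F jig [-12.4  -0.4] -1.9 tool y ang-th -0.0002 tz [ 0.003 -0.003 -1.   ] 0.0039045743081424036
```

Pushing at about 12.5 N puts roughly 9–10 N on the blade. I'll hold that for a second, then back off slowly.

```bash
python3 -m pendant '0 0 0 0;0 0 0 0;0 0 0 0;0 0 0 0;0 0 0 0;0 0 0 0;0 0 0 0;0 0 0 0' >/dev/null; python3 h.py; python3 -m pendant '0 -0.0005 0 0;0 -0.0005 0 0;0 -0.0005 0 0;0 -0.001 0 0;0 -0.002 0 0;0 -0.005 0 0;0 -0.01 0 0;0 -0.02 0 0;0 -0.02 0 0;0 0 0 0' >/dev/null; python3 h.py
```

```text
t 19.02 jig [-24.3  -1.2] z 40.8 F jig [-11.6  -0.5] -2.1 tool y ang-th -0.0003 tz [ 0.002 -0.003 -1.   ] 0.0012084942348754735
t 20.27 jig [-83.9  -0.6] z 40.2 F jig [1.1 0.7] -0.4 tool y ang-th -0.0021 tz [ 0. -0. -1.] -0.0004828217861602563
```

```bash
python3 -m pendant '0 0 -0.05 0;0 0 -0.05 0;0 0 -0.04 0;0.05 -0.03 0 0;0.05 -0.03 0 0;0.05 -0.03 0 0;0.05 -0.03 0 0;0.02 -0.03 0 0;0 0 0 0;0 0 0 0' >/dev/null; python3 h.py; python3 v.py s4
```

```text
t 21.52 jig [-231.2  218.7] z 180.2 F jig [-0.  -0.6] -0.4 tool y ang-th 0.0006 tz [-0.     0.001 -1.   ] 0.00105092155644848
top [[52.0, 231.9, 0.74], [221.6, 207.8, 0.63], [-102.1, 276.7, 0.63], [47.9, -2.1, 0.59], [-288.2, 0.5, 0.59]]
side [[190.5, 231.3, 0.84], [-129.3, 283.9, 0.82], [-309.7, 2.3, 0.65], [23.3, 3.3, 0.64]]
```

View pics/s4.png

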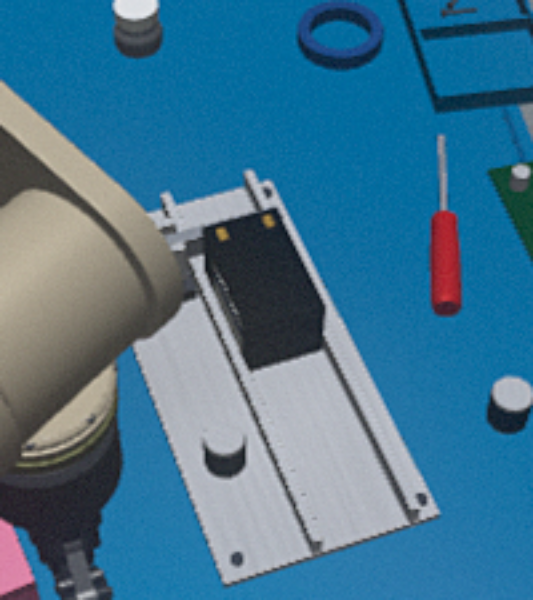

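The pack lies straight in the channel with its front at the blade (240,220). The blade is still down, the capacitor is still at (225,450), and the arm is clear.

```bash
python3 -c "
from rig import ctrl
print(ctrl.finish_job())"
```

```text
the job is handed in; nothing more can be done
None
```

I flipped the blade down flat, pushed the pack home against it, held it with an estimated 9 N on the blade for just over a second, and handed the job in; the judge's verdict was not shown.

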